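# Click a clean filter cassette into a mattress vacuum

## Task

Take the clean blue filter cassette by its rib, set it nose first in the flared mouth of the vacuum's filter dock and slide it in until the orange sprung pawl has clicked into its notch; then tug it back lightly to feel that the pawl holds it, and let go. Do not force it: pushing or pulling, the pawl and the end buffer must never take more than about 20 N. Leave the grey used cassette, the white jar and the red cup where they stand.

Things in the scene. Friction and masses are not known exactly. Their poses are not given: they have to be found in the camera images.
- clean_rib (a point): grip rib of the clean blue cassette, the point to grasp: centre of the rib, 54 mm above the cassette's underside. The upright rib is 10 thick (x) x 40 wide (y) mm and rises from 22 to 68 mm above the underside; it stands 30 mm behind the body's middle, 70 mm behind the nose. Axes are the cassette's: x towards its nose, z up
- clean_nose (a point): middle of the clean cassette's nose face (black strip), 11 mm above its underside, same axes. In the +y flank is a notch 25 mm long and 9 mm deep, open above and below; its front end, the shoulder that the pawl catches, lies 40 mm behind the nose
- clean: the clean cassette, loose, about 140 g, blue with white pleats on top: body 80 long (x) x 56 wide x 22 mm tall; origin under the middle of its underside, same axes
- dock_mouth (a point): point on the dock's floor at its flared mouth. x points straight into the dock (push direction), y to its pawl side, z up. The grey floor, 6 mm above the mat, runs from x = -25 to 240 mm. Flared walls lead from about 82 mm apart at x = 0 to 61 mm at x = 60; straight walls 61 mm apart follow to x = 164; all rise 20 to 24 mm above the floor
- dock_bridge (a point): middle of the top of a clear bridge across the slot, 147 mm in from the mouth point: it spans x = 130 to 164 mm, underside 24 mm and top 27 mm above the floor. The nose must slide under it, so the cassette cannot be laid in from above. Axes as the dock
- dock: the whole dock (fixed), origin 6 mm below the mouth point, same axes. The pawl and an end buffer sit on one aluminium carriage, clamped at a depth that differs by up to 45 mm and is not reported: the caught nose stands 150 to 200 mm in. The buffer meets the nose 2 mm after the click, yields 3 mm at 2.5 N/mm, then is rigid. Riding over the pawl takes 3 to 10 N. Round vacuum body 76 mm tall from x = 238 mm
- pawl (a joint): the orange sprung pawl in the dock's +y wall, its travel out of the slot in m: 0 = sprung fully out into the slot (8 mm past the wall), 0.003 to 0.008 while the cassette's flank rides over it, again 0 when it has dropped into the notch. It is ramped towards the mouth and has a square face on the far side that blocks the return
- used_rib (a point): the same rib point on the grey used cassette with brown pleats, same shape as the clean one: leave it alone
- jar: white jar, 68 mm across, 110 mm tall, origin under its centre: bystander
- cup: red plastic cup, 76 mm across, 85 mm tall, origin under its centre: bystander
Things that resemble listed ones, but are neither listed nor needed, are in the scene too. Several things have the shape of the clean; the one meant has the colours described above.

How it is judged:
By the outcome, as a careful person would: the job done as asked, in the order asked, and still so for the second after the job is handed in, with the robot touching nothing.
It also fails if it takes over 67 s, if anything falls off the work surface, if the arm or the gripper's body presses on something with over 40 N, if the wrist force passes 120 N, or if a joint passes its speed limit or range.

## Robot

A 6-joint arm with a two-finger parallel gripper is mounted at the origin on the work surface. World frame = base frame: x ahead of the robot, y to its left, z up, the work surface at z = 0. Lengths are in m, angles in rad, forces in N, time in s.
With the tool pointing down it reaches from about 0.275 to 0.775 m from the base axis. Payload 14.6 kg.
Tool frame: the origin (TCP) lies midway between the tips of the shut fingers; the grasp point (between the pads) lies 19 mm behind it; z points along the fingers, y is the line along which they close (so a half turn about z gives the same grasp; the last joint's range is limited). The gripper opens to 85 mm and grips with 20 to 120 N. Pads are 22 mm wide; open, the fingers measure 114 mm over their backs; the gripper's body (76 mm by 85 mm) begins 54 mm behind the grasp point. The pads swing forward as they close: fully open they stand 13 mm farther back than shut.
Start: joints at [-1.455, 0.263, -0.048, 1.259, 0, 1.415], TCP at [0.14, -0.506, 0.231] pointing down, gripper open.
Joint ranges: [-2.65, 2.65], [-0.89, 1.7], [-1.18, 1.37], [-2.13, 2.11], [-1.35, 1.29], [-3.14, 3.14]. Speed limits (rad/s): [1.89, 1.89, 2.57, 2.79, 3.14, 3.14].

## Interface

Orientations are given as [roll, pitch, yaw] about the fixed x, y, z axes, in that order (R = Rz(yaw) Ry(pitch) Rx(roll)).
In Python, from workcell import ctrl gives the robot as it stands.
- The arm moves only by the shell command python3 -m crank 'ROWS'. ROWS is JSON, a list of rows, each an object with "slide": the shift along the tool's x, y, z in mm, a list of three; "yaw": the turn about the tool's z in rad; "claw": the opening, from -1 (shut) to 1 (fully open). In form: [{"slide": [x, y, z], "yaw": yaw, "claw": claw}, ...]. A call has exactly 8 rows; each row is the pose to reach, as a shift and turn from the pose commanded when the call began, along the tool's axes at that moment; what a row does not reach only later rows make up. A row lasts 1/8 s, in which the tool goes at most 62.5 mm and 10.7 degrees, less where a joint would pass 70% of its speed; a pose out of reach is approached as far as the arm can. A call with a gripper value outside its range is refused whole. The fingers move at their own pace and stop on an object; the grip force is fixed at half the most. Time passes only in rows, so rows that repeat a pose let the fingers close, or fill a call up. It gives the time, the measured TCP pose, the force and the opening at its end, in the units of the state.
- ctrl.get_state(): the state, without advancing time (a new reading comes with each control period).
- ctrl.grab_frame(name): name is "side" or "top"; returns the picture (400x640x3 uint8, red, green, blue); there is no depth.
- ctrl.camera_model(name): a dict with "fx", "fy", "cx", "cy" (pixels), "rvec" (rotation vector, rad) and "tvec" (3), from world to camera coordinates, as OpenCV has them. Camera axes: x right, y down, z forward; pixel columns grow to the right and rows downward; lengths in m; the calibration is good to about 2 mm. A picture is of the moment at which its call begins. camera_model takes no time and is no camera call.
- ctrl.close_job(): hands the job in, once; it reports no verdict.
Trained networks look in the newest picture that a camera, given by its name, has taken for a name from the list of things; names that differ only in an ending like _2 or _b are one class to them, and where a whole thing is asked for, a point or a joint stands for the part that bears it (a point fixed in the world has none). Each returns a list of dicts, best first, with "p" (0 to 1); they miss things now and then, are a little off and sometimes report something else, mostly with a low value. They report only what shows in the picture. A call takes as long as a camera call. They do not tell look-alikes from the thing itself.
- ctrl.find_in(camera, query): "bbox" ([left, top, width, height] in pixels, round what is visible of it).
- ctrl.silhouettes(camera, query): "mask" (400x640 bool, what is visible of it) and "bbox" ([left, top, width, height] in pixels, round what is visible of it).
The state is a dict: "time_s": time; "joint_positions": joint angles; "qd": joint speeds; "tau": joint torques, N m; "eef_pos": TCP position; "tool_rot": TCP orientation; "wrist_force": force on the tool from outside, world axes, zero at the start; "moment": the same for the moment, N m; "opening": opening from 0.0 (shut) to 1.0 (fully open).
Only numpy, scipy, OpenCV 4.12 (cv2) and the standard library are available. Lean on these libraries where they do the work, as an engineer would, in place of code of your own. Each camera call takes 0.05 s, during which the arm holds its last target. There are 200 camera calls.

## Working session

There is one attempt and no reset: what is moved stays moved. The work goes in short steps, Python scripts to look and compute and a shell command to move; the robot and the scene stay as the last step left them, time stands still between calls to the robot, and variables do not carry over. Pictures are saved under pics/ and viewed, on a budget of 10 in all, crops included, one or two more only if the job needs it, and the job is handed in when it is done.

```bash
mkdir -p pics; cat > h.py <<'E'
import numpy as np,cv2
from workcell import ctrl
def cam(n):
    m=ctrl.camera_model(n);K=np.array([[m['fx'],0,m['cx']],[0,m['fy'],m['cy']],[0,0,1.]])
    return K,np.array(m['rvec'],float).ravel(),np.array(m['tvec'],float).ravel()
def proj(n,P):
    K,r,t=cam(n);return cv2.projectPoints(np.atleast_2d(np.array(P,float)),r,t,K,None)[0][:,0]
def back(n,uv,z):
    K,r,t=cam(n);R=cv2.Rodrigues(r)[0];uv=np.atleast_2d(uv)
    d=(R.T@np.linalg.inv(K)@np.c_[uv,np.ones(len(uv))].T).T;c=-R.T@t
    return c+d*((z-c[2])/d[:,2])[:,None]
def save(n,im):cv2.imwrite('pics/'+n+'.png',im[:,:,::-1])
E
python3 - <<'E'
from h import *
a=ctrl.grab_frame('top');b=ctrl.grab_frame('side')
save('top0',a);save('side0',b)
for c in('top','side'):
    K,r,t=cam(c);print(c,K[0,0],-cv2.Rodrigues(r)[0].T@t)
    for q in('clean','clean_rib','dock','pawl','dock_bridge','dock_mouth','jar','cup'):
        try:print(q,[(x['bbox'],round(x['p'],2)) for x in ctrl.find_in(c,q)])
        except Exception as e:print(q,e)
print(ctrl.get_state())
E
```

```text
top 378.3609894315206 [0.4339063  0.04165603 0.84219894]
clean [([368.7, 188.9, 26.8, 34.5], 0.96), ([401.6, 247.0, 24.1, 39.5], 0.89), ([321.9, 133.8, 41.6, 38.8], 0.8)]
clean_rib [([397.6, 248.8, 30.7, 37.7], 0.91), ([367.0, 189.0, 26.1, 33.8], 0.87)]
dock [([191.6, 41.8, 88.6, 202.5], 0.69)]
pawl [([215.7, 172.4, 11.6, 10.7], 0.38)]
dock_bridge [([191.6, 43.0, 86.3, 204.3], 0.76)]
dock_mouth [([197.5, 43.2, 81.4, 201.0], 0.74)]
jar [([395.1, 108.3, 40.3, 43.0], 0.65)]
cup []
side 412.7139191884039 [ 0.42039818 -0.63652896  0.6414131 ]
clean [([244.8, 274.8, 44.6, 50.0], 0.87), ([311.7, 246.0, 42.3, 36.9], 0.81), ([355.4, 205.2, 45.8, 47.6], 0.74)]
clean_rib [([355.1, 204.6, 43.2, 47.8], 0.98), ([243.6, 279.1, 46.9, 46.9], 0.97), ([313.3, 243.8, 42.8, 40.0], 0.62), ([279.6, 136.9, 179.4, 60.0], 0.37)]
dock [([275.9, 138.9, 185.5, 56.8], 0.83)]
pawl []
dock_bridge [([279.1, 136.2, 177.0, 58.9], 0.66)]
dock_mouth [([279.2, 139.3, 179.2, 55.4], 0.76)]
jar [([403.6, 241.5, 40.5, 65.7], 0.74)]
cup [([261.7, 117.1, 26.0, 36.5], 0.66), ([313.4, 241.9, 42.5, 43.0], 0.25)]
{'time_s': 0.9, 'joint_positions': array([-1.45527014e+00,  2.63107883e-01, -4.82713270e-02,  1.25943134e+00,
        5.27949966e-06,  1.41549671e+00]), 'qd': array([-1.36259142e-03, -1.61425517e-03,  1.07933162e-03, -7.17619424e-05,
        5.17566393e-04,  6.40293116e-05]), 'tau': array([ 2.71157449e-03, -6.37422538e+01,  3.84771359e+01,  1.06801446e-03,
       -6.78860061e-07, -4.30172847e-06]), 'eef_pos': array([ 0.14044897, -0.50586948,  0.23128473]), 'tool_rot': array([-3.14157942e+00, -7.41625608e-06,  2.70825807e-01]), 'wrist_force': array([-0.19846317,  0.60800033,  0.43376958]), 'moment': array([ 0.01205935, -0.02632073, -0.02363869]), 'opening': 1.0053910585030998}
```

View pics/top0.png

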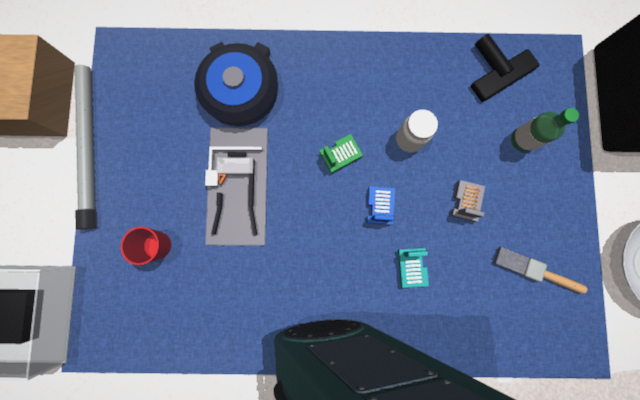

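View pics/side0.png

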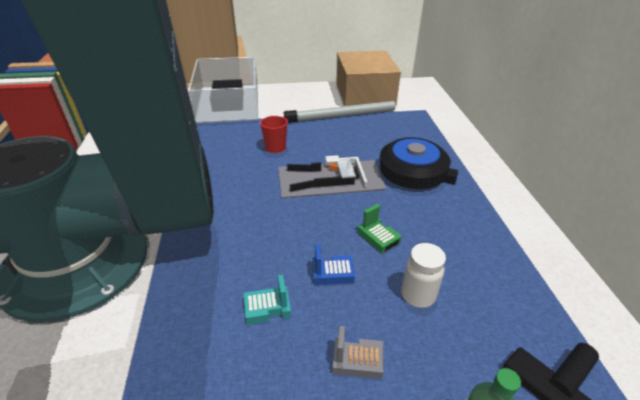

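Candidates with the cassette shape in the top picture: blue (381,204), green (341,153), teal (413,268) and grey (468,200). The blue one with white pleats fits. I'll confirm it in an enlarged crop together with the dock.

```bash
python3 - <<'E'
from h import *
a=cv2.imread('pics/top0.png');b=cv2.imread('pics/side0.png')
def crop(im,x,y,w,h,s):return cv2.resize(im[y:y+h,x:x+w],None,fx=s,fy=s,interpolation=cv2.INTER_CUBIC)
c1=crop(a,195,120,80,130,4) #320x520
c2=crop(a,355,180,50,50,5) #250
c3=crop(b,305,235,60,54,5) #300x270
out=np.zeros((530,780,3),np.uint8);out[:520,:320]=c1;out[:250,330:580]=c2;out[255:525,330:630]=c3
cv2.imwrite('pics/crop1.png',out)
# blue masks
for n,im,q in(('top',a,(355,180,50,50)),('side',b,(305,235,60,54))):
    x,y,w,h=q;s=im[y:y+h,x:x+w].astype(int)
    m=((s[:,:,0]>120)&(s[:,:,0]-s[:,:,2]>70)).astype(np.uint8)
    p=np.argwhere(m)[:,::-1]+[x,y];print(n,len(p),p.min(0),p.max(0),cv2.minAreaRect(p.astype(np.float32)))
E
```

```text
top 1962 [355 180] [404 229] ((379.5, 204.5), (49.0, 49.0), 90.0)
side 2385 [305 235] [364 288] ((334.4999694824219, 261.5), (52.99999237060547, 58.99999237060547), 90.0)
```

View pics/crop1.png

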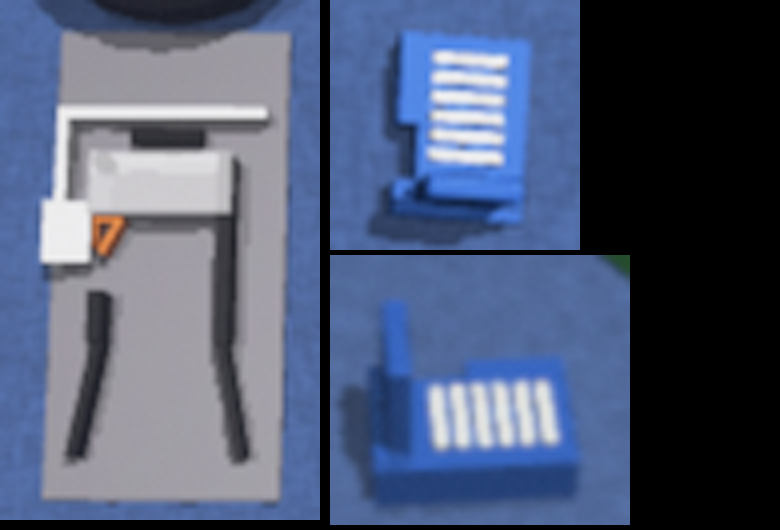

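The enlarged crop shows the blue cassette with white pleats. Its rib is at the near end, its nose points away from the robot, and the notch is on the left (+y). The dock's mouth also opens towards the robot, with the pawl on its left at about (222,179). Next I'll fit poses.

```bash
cat >> h.py <<'E'
def box(x0,x1,y0,y1,z0,z1):return np.array([[x,y,z] for x in(x0,x1) for y in(y0,y1) for z in(z0,z1)])
PARTS=[box(0,.04,-.028,.028,0,.022),box(-.04,.04,-.028,.019,0,.022),box(-.04,-.025,-.028,.028,0,.022),box(-.035,-.025,-.02,.02,.022,.068)]
def tf(P,x,y,th,z=0):
    c,s=np.cos(th),np.sin(th);return P@np.array([[c,s,0],[-s,c,0],[0,0,1]])+[x,y,z]
def render(n,p,S=4,z=0,parts=PARTS):
    m=np.zeros((400*S,640*S),np.uint8)
    for B in parts:
        h=cv2.convexHull(((proj(n,tf(B,*p,z))+.5)*S).astype(np.float32))
        cv2.fillConvexPoly(m,np.round(h*16).astype(np.int32),255,shift=4)
    return cv2.resize(m,(640,400),interpolation=cv2.INTER_AREA)/255.
E
python3 - <<'E'
from h import *
from scipy.optimize import minimize
M={}
for n in('top','side'):
    best=None
    for d in ctrl.find_in(n,'clean')[:0]:pass
    im=cv2.imread(f'pics/{n}0.png')
    L=[d for d in ctrl.silhouettes(n,'clean')]
    c=(381,204) if n=='top' else (334,265)
    L=[d for d in L if abs(d['bbox'][0]+d['bbox'][2]/2-c[0])<15 and abs(d['bbox'][1]+d['bbox'][3]/2-c[1])<15]
    print(n,[(d['bbox'],d['p'],d['mask'].sum()) for d in L])
    if L:M[n]=L[0]['mask'].astype(float)
def cost(p):return sum(np.abs(render(n,p)-M[n]).sum()/M[n].sum() for n in M)
c0=back('top',[[381,204]],.02)[0];print(c0)
for n in list(M)+['both']:
    full=dict(M)
    if n!='both':M={n:full[n]}
    r=minimize(cost,[c0[0],c0[1],0],method='Nelder-Mead',options=dict(initial_simplex=[[c0[0],c0[1],0],[c0[0]+.01,c0[1],0],[c0[0],c0[1]+.01,0],[c0[0],c0[1],.15]]))
    print(n,r.x,r.fun);M=full
# dock: hand-read points in crop (scale 4, offset 195,120)
f=lambda pts,z:back('top',(np.array(pts)/4+[195,120]-.375),z).round(4)
print('floor NL NR FL FR',f([[42,498],[280,500],[62,32],[291,35]],.006))
print('wall R inner top',f([[214,345],[218,215]],.028),'L inner',f([[110,300],[107,340]],.028))
print('flare tips inner',f([[84,460],[232,460]],.028))
print('bridge top corners',f([[90,212],[217,212],[90,150],[232,150]],.033))
E
```

```text
top [([369.0, 187.0, 25.3, 37.2], 0.73, np.int64(951))]
side [([309.1, 244.4, 44.7, 38.2], 0.57, np.int64(1197))]
[ 0.52237889 -0.09356711  0.02      ]
top [ 0.52205184 -0.09373703 -0.05113736] 0.04109193624873714
side [ 0.5176884  -0.09184611 -0.07311815] 0.0483430799220273
both [ 0.51848138 -0.09283905 -0.07147153] 0.1894021563465167
floor NL NR FL FR [[0.4306 0.2897 0.006 ]
 [0.4312 0.1597 0.006 ]
 [0.6937 0.2924 0.006 ]
 [0.6939 0.162  0.006 ]]
wall R inner top [[0.5137 0.1949 0.028 ]
 [0.585  0.1955 0.028 ]] L inner [[0.5374 0.2521 0.028 ]
 [0.5156 0.2527 0.028 ]]
flare tips inner [[0.4511 0.2619 0.028 ]
 [0.4521 0.183  0.028 ]]
bridge top corners [[0.5847 0.2639 0.033 ]
 [0.5857 0.1951 0.033 ]
 [0.6191 0.2656 0.033 ]
 [0.6202 0.1882 0.033 ]]
```

```bash
cat > s.py <<'E'
from h import *
import sys
s=ctrl.get_state();w=s['tool_rot'][2]
print('t',round(s['time_s'],2),'p',s['eef_pos'].round(4),'rpy',s['tool_rot'].round(4),'F',s['wrist_force'].round(1),'M',s['moment'].round(2),'op',round(s['opening'],3))
if len(sys.argv)>3:
    x,y,z,yw=map(float,sys.argv[1:5]);d=np.array([x,y,z])-s['eef_pos']
    R=cv2.Rodrigues(np.array([0,0,w]))[0]@np.diag([1,-1,-1.]);print('slide mm',(R.T@d*1000).round(1),'yaw',round(w-yw,4))
E
python3 -m crank '[{"slide":[50,-34,0],"yaw":-0.155,"claw":1},{"slide":[100,-68,0],"yaw":-0.31,"claw":1},{"slide":[150,-102,5],"yaw":-0.465,"claw":1},{"slide":[200,-136,10],"yaw":-0.62,"claw":1},{"slide":[250,-170,15],"yaw":-0.775,"claw":1},{"slide":[300,-204,20],"yaw":-0.93,"claw":1},{"slide":[350,-238,30],"yaw":-1.085,"claw":1},{"slide":[400,-272,40],"yaw":-1.24,"claw":1}]'
python3 s.py 0.490 -0.092 0.115 1.511
```

```text
time_s: 2.1
eef_pos: [0.4543, -0.1351, 0.1912]
tool_rot: [3.141, 0.0, 1.516]
wrist_force: [-0.1, -1.6, 0.7]
opening: 1.003
t 2.1 p [ 0.4543 -0.1351  0.1912] rpy [3.1408e+00 4.0000e-04 1.5159e+00] F [-0.1 -1.6  0.7] M [-0.08 -0.04  0.  ] op 1.003
slide mm [45.  33.3 76.2] yaw 0.0049
```

```bash
python3 -m crank '[{"slide":[20,15,20],"yaw":0.005,"claw":0},{"slide":[45,33,50],"yaw":0.005,"claw":0},{"slide":[45,33,75],"yaw":0.005,"claw":0},{"slide":[45,33,75],"yaw":0.005,"claw":0},{"slide":[45,33,75],"yaw":0.005,"claw":0},{"slide":[45,33,75],"yaw":0.005,"claw":0},{"slide":[45,33,75],"yaw":0.005,"claw":0},{"slide":[45,33,75],"yaw":0.005,"claw":0}]' >/dev/null
python3 s.py 0.490 -0.092 0.036 1.511
python3 - <<'E'
from h import *
a=ctrl.grab_frame('top');b=ctrl.grab_frame('side')
save('pre',np.vstack([cv2.resize(a[150:280,300:460],None,fx=3,fy=3)[:300],cv2.resize(b[190:290,260:420],None,fx=3,fy=3)]))
E
```

```text
t 3.1 p [ 0.4888 -0.094   0.1166] rpy [3.1411e+00 1.0000e-04 1.5056e+00] F [-0.1  0.3 -0.4] M [ 0.01 -0.01 -0.  ] op 0.5
slide mm [ 2.   1.  80.6] yaw -0.0054
```

View pics/pre.png

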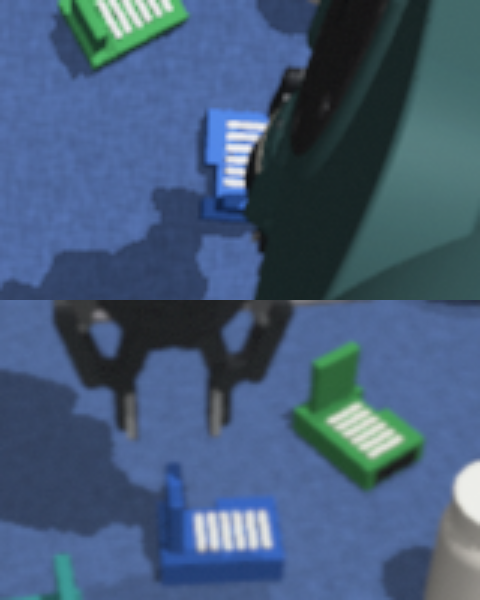

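The fingers straddle the rib: in the side crop they are at columns 128 and 216, with the rib at 172. Now descend and grip.

```bash
python3 -m crank '[{"slide":[2,1,30],"yaw":-0.005,"claw":0},{"slide":[2,1,60],"yaw":-0.005,"claw":0},{"slide":[2,1,81],"yaw":-0.005,"claw":0},{"slide":[2,1,81],"yaw":-0.005,"claw":0},{"slide":[2,1,81],"yaw":-0.005,"claw":-0.4},{"slide":[2,1,81],"yaw":-0.005,"claw":-0.7},{"slide":[2,1,81],"yaw":-0.005,"claw":-1},{"slide":[2,1,81],"yaw":-0.005,"claw":-1}]' >/dev/null
python3 s.py 0.490 -0.092 0.036 1.511
python3 -m crank '[{"slide":[0,0,0],"yaw":0,"claw":-1},{"slide":[0,0,0],"yaw":0,"claw":-1},{"slide":[0,0,-20],"yaw":0,"claw":-1},{"slide":[0,0,-50],"yaw":0,"claw":-1},{"slide":[0,0,-60],"yaw":0,"claw":-1},{"slide":[0,0,-60],"yaw":0,"claw":-1},{"slide":[0,0,-60],"yaw":0,"claw":-1},{"slide":[0,0,-60],"yaw":0,"claw":-1}]' >/dev/null
python3 s.py 0.35 0.2243 0.096 1.581
```

```text
t 4.2 p [ 0.4905 -0.0921  0.0362] rpy [3.1398e+00 5.0000e-04 1.5108e+00] F [ 0.3 -0.4  6.4] M [0.1  0.14 0.03] op 0.11
slide mm [ 0.1 -0.5  0.2] yaw -0.0002
t 5.2 p [ 0.4894 -0.0918  0.0945] rpy [-3.1403e+00 -4.0000e-04  1.5108e+00] F [-1.1 -0.7 -1.6] M [0.   0.04 0.03] op 0.105
slide mm [ 307.1 -158.1   -1.5] yaw -0.0702
```

```bash
python3 -m crank '[{"slide":[20,-30,-5],"yaw":0,"claw":-1},{"slide":[60,-65,-5],"yaw":-0.03,"claw":-1},{"slide":[110,-95,-5],"yaw":-0.07,"claw":-1},{"slide":[165,-115,-5],"yaw":-0.07,"claw":-1},{"slide":[220,-123,-5],"yaw":-0.07,"claw":-1},{"slide":[270,-123,-5],"yaw":-0.07,"claw":-1},{"slide":[307,-123,-5],"yaw":-0.07,"claw":-1},{"slide":[307,-123,-5],"yaw":-0.07,"claw":-1}]' >/dev/null
python3 s.py 0.385 0.2243 0.096 1.581
python3 - <<'E'
from h import *
a=ctrl.grab_frame('top');b=ctrl.grab_frame('side')
save('hold_t',a);save('hold_s',b)
s=ctrl.get_state();x,y,z=s['eef_pos'];th=s['tool_rot'][2]-np.pi/2
p=(x+.03*np.cos(th),y+.03*np.sin(th),th)
def draw(im,n):
    s=5 if n=='top' else 4
    x0,y0,w,h=(195,110,80,145) if n=='top' else (250,110,180,130)
    o=cv2.resize(im[y0:y0+h,x0:x0+w],None,fx=4 if n=='side' else 4,fy=4,interpolation=cv2.INTER_CUBIC).copy()
    def L(P,c):
        q=((proj(n,P)-[x0,y0]+.5)*4).round().astype(int);cv2.polylines(o,[q.reshape(-1,1,2)],True,c,1)
    zz=z-.0362
    for zt in(0,.022):L(tf(np.array([[.04,.028,zt],[.04,-.028,zt],[-.04,-.028,zt],[-.04,.028,zt]]),*p,zz),(255,255,0))
    D=(.456,.2247,.010)
    L(tf(np.array([[-.025,.065,.006],[.240,.065,.006],[.240,-.065,.006],[-.025,-.065,.006]]),*D),(255,0,0))
    L(tf(np.array([[0,.041,.028],[.06,.0305,.028],[.164,.0305,.028],[.164,-.0305,.028],[.06,-.0305,.028],[0,-.041,.028]]),*D),(0,255,0))
    L(tf(np.array([[.13,.03,.033],[.164,.03,.033],[.164,-.03,.033],[.13,-.03,.033]]),*D),(255,0,255))
    return o
A=draw(a,'top');B=draw(b,'side');print(A.shape,B.shape)
B=cv2.resize(B,(470,339));o=np.zeros((580,800,3),np.uint8);o[:580,:320]=A;o[:339,325:795]=B;save('hold',o)
E
```

```text
t 6.2 p [0.3853 0.2238 0.0998] rpy [-3.1411e+00 -1.0000e-04  1.5840e+00] F [ 0.4  0.3 -1.8] M [-0.01  0.06  0.06] op 0.106
slide mm [ 0.5 -0.3  3.8] yaw 0.003
(580, 320, 3) (520, 720, 3)
```

View pics/hold.png

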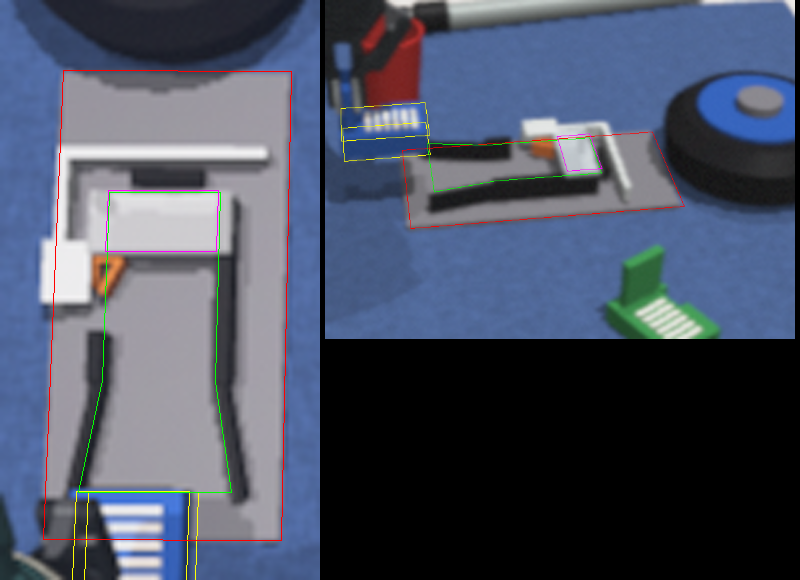

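The overlay shows the held cassette's nose at crop columns 70–187, about 1 px left of the model. The walls sit about 1.5 px right of my dock model. I'll quantify this offset numerically.

```bash
python3 - <<'E'
from h import *
from scipy.optimize import minimize
a=cv2.imread('pics/hold_t.png').astype(float);g=a.mean(2)
# dark wall crossings per row
def cross(row,c0,c1):
    pr=g[row,c0:c1];lo,hi=pr.min(),np.percentile(pr,85);t=(lo+hi)/2;i=pr.argmin()
    l=i
    while l>0 and pr[l]<t:l-=1
    r=i
    while r<len(pr)-1 and pr[r]<t:r+=1
    f=lambda u,v:u+(t-pr[u])/(pr[v]-pr[u])*(v-u)
    return c0+f(l,l+1),c0+f(r-1,r)
for row in (180,185,190,194,198,202,206,210,214,218,222,226,230):
    L=cross(row,208,236) if row>194 else (np.nan,)*2; R=cross(row,240,262)
    # inner edge base (floor z=.006) hidden on right? left inner: base seen or top
    P=lambda u,z:back('top',[[u,row]],z)[0]
    print(row,np.round([*L,*R],1),'x',P(230,.028)[0].round(4),'L in top',P(L[1],.028)[1].round(4),'base',P(L[1],.006)[1].round(4),'R in top',P(R[0],.028)[1].round(4),'R out top',P(R[1],.028)[1].round(4),'R out base',P(R[1],.006)[1].round(4))
b=a-0
m=((a[:,:,0]-a[:,:,2]>95)).astype(float)
sub=a[228:255,205:250];print((sub[:,:,0]-sub[:,:,2]).astype(int)[::3,::2])
for row in(236,240,244,248):print(row,[tuple(v.astype(int)) for v in a[row,208:246:3]])
E
```

```text
180 [  nan   nan 248.5 254. ] x 0.5697 L in top nan base nan R in top 0.1962 R out top 0.1843 R out base 0.1882
185 [  nan   nan 247.7 254. ] x 0.5587 L in top nan base nan R in top 0.1976 R out top 0.1839 R out base 0.1877
190 [  nan   nan 247.7 254. ] x 0.5477 L in top nan base nan R in top 0.1971 R out top 0.1835 R out base 0.1874
194 [  nan   nan 247.7 254. ] x 0.539 L in top nan base nan R in top 0.1969 R out top 0.1832 R out base 0.187
198 [216.4 222.8 247.7 253.8] x 0.5303 L in top 0.2503 base 0.256 R in top 0.1965 R out top 0.1833 R out base 0.1871
202 [216.1 222.5 247.6 253.8] x 0.5216 L in top 0.2505 base 0.2562 R in top 0.1964 R out top 0.1829 R out base 0.1867
206 [216.6 222.3 247.7 253.3] x 0.5129 L in top 0.2506 base 0.2563 R in top 0.1959 R out top 0.1838 R out base 0.1877
210 [216.3 221.5 248.  253.3] x 0.5042 L in top 0.2519 base 0.2576 R in top 0.1948 R out top 0.1833 R out base 0.1872
214 [215.3 220.6 248.8 254. ] x 0.4956 L in top 0.2533 base 0.259 R in top 0.1927 R out top 0.1815 R out base 0.1853
218 [214.4 219.7 249.7 254.9] x 0.487 L in top 0.2549 base 0.2607 
[... 2961 characters left out ...]
nt64(97), np.int64(55)), (np.int64(90), np.int64(50), np.int64(33)), (np.int64(133), np.int64(122), np.int64(123))]
248 [(np.int64(96), np.int64(90), np.int64(88)), (np.int64(49), np.int64(41), np.int64(39)), (np.int64(46), np.int64(39), np.int64(36)), (np.int64(46), np.int64(39), np.int64(35)), (np.int64(46), np.int64(38), np.int64(35)), (np.int64(78), np.int64(56), np.int64(47)), (np.int64(214), np.int64(127), np.int64(84)), (np.int64(160), np.int64(95), np.int64(65)), (np.int64(160), np.int64(95), np.int64(65)), (np.int64(184), np.int64(103), np.int64(65)), (np.int64(182), np.int64(97), np.int64(54)), (np.int64(88), np.int64(49), np.int64(31)), (np.int64(137), np.int64(91), np.int64(70))]
```

```bash
python3 -m crank '[{"slide":[-0.5,0,20],"yaw":0.003,"claw":-1},{"slide":[-0.5,0,40],"yaw":0.003,"claw":-1},{"slide":[-0.5,0,50],"yaw":0.003,"claw":-1},{"slide":[-0.5,0,54],"yaw":0.003,"claw":-1},{"slide":[-0.5,0,55],"yaw":0.003,"claw":-1},{"slide":[-0.5,0,55],"yaw":0.003,"claw":-1},{"slide":[-0.5,0,55],"yaw":0.003,"claw":-1},{"slide":[-0.5,0,55],"yaw":0.003,"claw":-1}]' >/dev/null
python3 s.py 0.385 0.2235 0.0432 1.581
python3 -m crank '[{"slide":[0,0,0.5],"yaw":0,"claw":-1},{"slide":[0,0,1],"yaw":0,"claw":-1},{"slide":[0,0,1.5],"yaw":0,"claw":-1},{"slide":[0,0,1.5],"yaw":0,"claw":-1},{"slide":[0,0,1.5],"yaw":0,"claw":-1},{"slide":[0,0,1.5],"yaw":0,"claw":-1},{"slide":[0,0,1.5],"yaw":0,"claw":-1},{"slide":[0,0,1.5],"yaw":0,"claw":-1}]' >/dev/null
python3 s.py 0.385 0.2235 0.0432 1.581
```

```text
t 7.3 p [0.3856 0.2215 0.0455] rpy [ 3.1412e+00 -1.0000e-04  1.5779e+00] F [ 0.7  0.4 -1.7] M [ 0.04  0.07 -0.01] op 0.106
slide mm [ 2.  -0.6  2.3] yaw -0.0031
t 8.3 p [0.3855 0.2214 0.0438] rpy [ 3.1416 -0.      1.5777] F [ 0.9  0.7 -1.4] M [-0.04  0.02  0.07] op 0.107
slide mm [ 2.1 -0.5  0.6] yaw -0.0033
```

```bash
python3 -m crank '[{"slide":[2,0,0.5],"yaw":-0.003,"claw":-1},{"slide":[2,0,1],"yaw":-0.003,"claw":-1},{"slide":[2,0,1.2],"yaw":-0.003,"claw":-1},{"slide":[2,0,1.2],"yaw":-0.003,"claw":-1},{"slide":[2,0,1.2],"yaw":-0.003,"claw":-1},{"slide":[2,0,1.2],"yaw":-0.003,"claw":-1},{"slide":[2,0,1.2],"yaw":-0.003,"claw":-1},{"slide":[2,0,1.2],"yaw":-0.003,"claw":-1}]' >/dev/null
python3 s.py
python3 - <<'E'
from h import *
a=ctrl.grab_frame('top');b=ctrl.grab_frame('side');save('m_t',a);save('m_s',b)
A=cv2.resize(a[120:255,195:275],None,fx=4,fy=4,interpolation=cv2.INTER_CUBIC);B=cv2.resize(b[120:220,250:370],None,fx=4,fy=4,interpolation=cv2.INTER_CUBIC)
o=np.zeros((540,800,3),np.uint8);o[:,:320]=A;o[:400,320:]=B;save('mouth',o)
E
```

```text
t 9.3 p [0.3855 0.2234 0.0426] rpy [3.1416 0.     1.5808] F [-0.6  0.5 -1.7] M [ 0.03  0.03 -0.03] op 0.111
```

View pics/mouth.png

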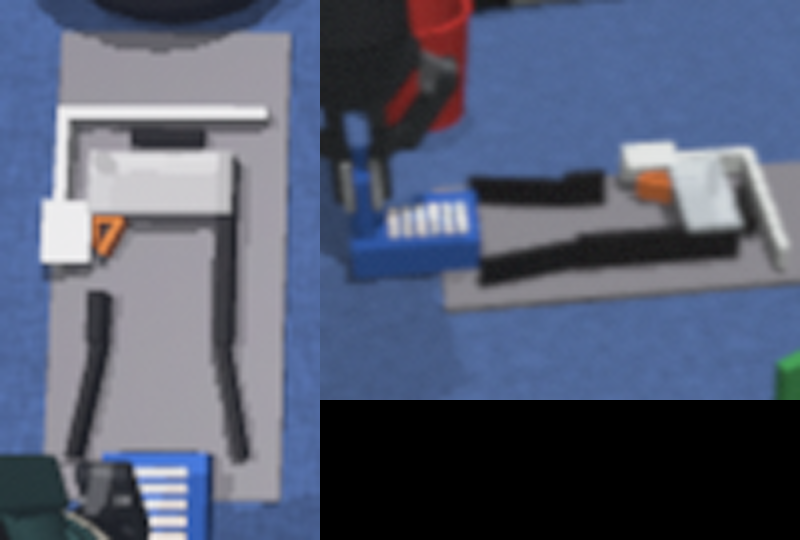

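```bash
python3 -m crank '[{"slide":[0,5,0.4],"yaw":0,"claw":-1},{"slide":[0,10,0.8],"yaw":0,"claw":-1},{"slide":[0,15,1],"yaw":0,"claw":-1},{"slide":[0,20,1],"yaw":0,"claw":-1},{"slide":[0,25,1],"yaw":0,"claw":-1},{"slide":[0,30,1],"yaw":0,"claw":-1},{"slide":[0,35,1],"yaw":0,"claw":-1},{"slide":[0,35,1],"yaw":0,"claw":-1}]' >/dev/null
python3 s.py
python3 -m crank '[{"slide":[0,4,0.3],"yaw":0,"claw":-1},{"slide":[0,8,0.6],"yaw":0,"claw":-1},{"slide":[0,12,0.6],"yaw":0,"claw":-1},{"slide":[0,16,0.6],"yaw":0,"claw":-1},{"slide":[0,20,0.6],"yaw":0,"claw":-1},{"slide":[0,24,0.6],"yaw":0,"claw":-1},{"slide":[0,24,0.6],"yaw":0,"claw":-1},{"slide":[0,24,0.6],"yaw":0,"claw":-1}]' >/dev/null
python3 s.py
```

```text
t 10.4 p [0.4216 0.224  0.0422] rpy [ 3.1401e+00 -5.0000e-04  1.5806e+00] F [-0.9 -0.6 10.9] M [-0.05  0.22 -0.03] op 0.106
t 11.4 p [0.4454 0.2243 0.0422] rpy [ 3.1397e+00 -9.0000e-04  1.5808e+00] F [-5.7  0.2 23.4] M [-0.14  1.19 -0.  ] op 0.103
```

```bash
python3 -m crank '[{"slide":[0,0,-0.5],"yaw":0,"claw":-1},{"slide":[0,0,-1],"yaw":0,"claw":-1},{"slide":[0,3,-1],"yaw":0,"claw":-1},{"slide":[0,6,-1],"yaw":0,"claw":-1},{"slide":[0,9,-1],"yaw":0,"claw":-1},{"slide":[0,12,-1],"yaw":0,"claw":-1},{"slide":[0,15,-1],"yaw":0,"claw":-1},{"slide":[0,15,-1],"yaw":0,"claw":-1}]' >/dev/null
python3 s.py
python3 - <<'E'
from h import *
a=ctrl.grab_frame('top');b=ctrl.grab_frame('side')
A=cv2.resize(a[120:255,195:275],None,fx=4,fy=4,interpolation=cv2.INTER_CUBIC);B=cv2.resize(b[120:220,270:390],None,fx=4,fy=4,interpolation=cv2.INTER_CUBIC)
o=np.zeros((540,800,3),np.uint8);o[:,:320]=A;o[:400,320:]=B;save('slot',o)
E
```

```text
t 12.4 p [0.4601 0.2242 0.0422] rpy [ 3.1410e+00 -1.0000e-04  1.5807e+00] F [-1.7 -1.   7.9] M [-0.08  0.23 -0.01] op 0.109
```

View pics/slot.png

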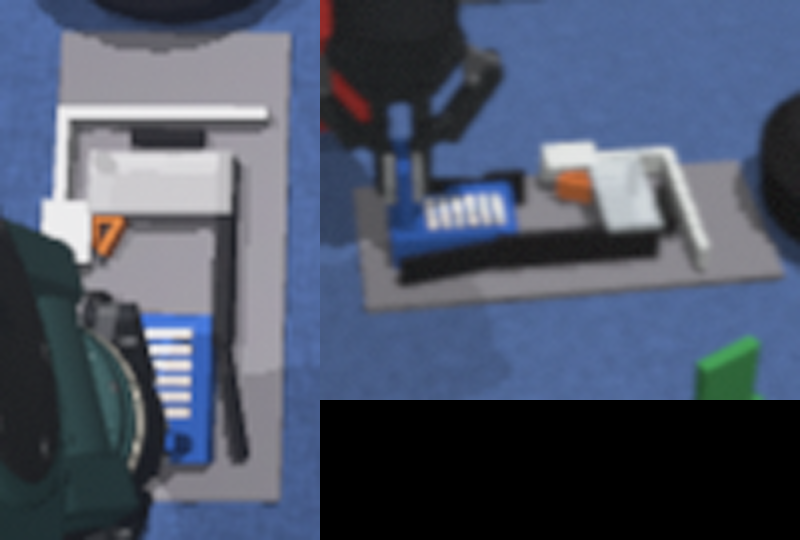

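```bash
python3 -m crank '[{"slide":[0,4,-0.2],"yaw":0,"claw":-1},{"slide":[0,8,-0.2],"yaw":0,"claw":-1},{"slide":[0,12,-0.2],"yaw":0,"claw":-1},{"slide":[0,16,-0.2],"yaw":0,"claw":-1},{"slide":[0,20,-0.2],"yaw":0,"claw":-1},{"slide":[0,24,-0.2],"yaw":0,"claw":-1},{"slide":[0,28,-0.2],"yaw":0,"claw":-1},{"slide":[0,28,-0.2],"yaw":0,"claw":-1}]' >/dev/null
python3 s.py
python3 -m crank '[{"slide":[0,2,0],"yaw":0,"claw":-1},{"slide":[0,4,0],"yaw":0,"claw":-1},{"slide":[0,6,0],"yaw":0,"claw":-1},{"slide":[0,8,0],"yaw":0,"claw":-1},{"slide":[0,10,0],"yaw":0,"claw":-1},{"slide":[0,12,0],"yaw":0,"claw":-1},{"slide":[0,14,0],"yaw":0,"claw":-1},{"slide":[0,14,0],"yaw":0,"claw":-1}]' >/dev/null
python3 s.py
python3 -m crank '[{"slide":[0,2,0],"yaw":0,"claw":-1},{"slide":[0,4,0],"yaw":0,"claw":-1},{"slide":[0,6,0],"yaw":0,"claw":-1},{"slide":[0,8,0],"yaw":0,"claw":-1},{"slide":[0,10,0],"yaw":0,"claw":-1},{"slide":[0,12,0],"yaw":0,"claw":-1},{"slide":[0,14,0],"yaw":0,"claw":-1},{"slide":[0,14,0],"yaw":0,"claw":-1}]' >/dev/null
python3 s.py
```

```text
t 13.5 p [0.4883 0.2244 0.0423] rpy [ 3.1409e+00 -1.0000e-04  1.5806e+00] F [1.3 0.4 5. ] M [-0.03 -0.26  0.01] op 0.106
t 14.5 p [0.5018 0.2246 0.0422] rpy [ 3.1415e+00 -1.0000e-04  1.5807e+00] F [-0.1 -0.1  6.1] M [-0.04  0.2  -0.07] op 0.108
t 15.5 p [0.5155 0.2242 0.0423] rpy [-3.1413e+00  9.0000e-04  1.5803e+00] F [-2.2 -3.5  9.3] M [-0.67  0.46 -0.18] op 0.108
```

```bash
python3 -m crank '[{"slide":[0,2,0],"yaw":0,"claw":-1},{"slide":[0,4,0],"yaw":0,"claw":-1},{"slide":[0,6,0],"yaw":0,"claw":-1},{"slide":[0,8,0],"yaw":0,"claw":-1},{"slide":[0,10,0],"yaw":0,"claw":-1},{"slide":[0,12,0],"yaw":0,"claw":-1},{"slide":[0,12,0],"yaw":0,"claw":-1},{"slide":[0,12,0],"yaw":0,"claw":-1}]' >/dev/null
python3 s.py
python3 -m crank '[{"slide":[0,2,0],"yaw":0,"claw":-1},{"slide":[0,4,0],"yaw":0,"claw":-1},{"slide":[0,6,0],"yaw":0,"claw":-1},{"slide":[0,8,0],"yaw":0,"claw":-1},{"slide":[0,10,0],"yaw":0,"claw":-1},{"slide":[0,12,0],"yaw":0,"claw":-1},{"slide":[0,12,0],"yaw":0,"claw":-1},{"slide":[0,12,0],"yaw":0,"claw":-1}]' >/dev/null
python3 s.py
```

```text
t 16.5 p [0.5275 0.2243 0.0423] rpy [-3.1414e+00  9.0000e-04  1.5803e+00] F [-2.8 -3.9  7.1] M [-0.68  0.45 -0.12] op 0.106
t 17.5 p [0.5395 0.2245 0.0422] rpy [-3.1414e+00  9.0000e-04  1.5804e+00] F [-2.8 -3.8  7.1] M [-0.7   0.42 -0.05] op 0.107
```

```bash
for i in 1 2; do python3 -m crank '[{"slide":[0,0.5,0],"yaw":0,"claw":-1},{"slide":[0,1,0],"yaw":0,"claw":-1},{"slide":[0,1.5,0],"yaw":0,"claw":-1},{"slide":[0,2,0],"yaw":0,"claw":-1},{"slide":[0,2.5,0],"yaw":0,"claw":-1},{"slide":[0,3,0],"yaw":0,"claw":-1},{"slide":[0,3,0],"yaw":0,"claw":-1},{"slide":[0,3,0],"yaw":0,"claw":-1}]' >/dev/null
python3 s.py; done
```

```text
t 18.5 p [0.5423 0.2245 0.0423] rpy [-3.1410e+00  1.0000e-03  1.5804e+00] F [-3.7 -4.4  9.4] M [-0.69  0.72 -0.09] op 0.104
t 19.5 p [0.5452 0.2245 0.0422] rpy [-3.1410e+00  1.0000e-03  1.5805e+00] F [-4.1 -2.5  9. ] M [-0.66  0.72 -0.07] op 0.108
```

```bash
python3 -m crank '[{"slide":[0,0.5,0],"yaw":0,"claw":-1},{"slide":[0,1,0],"yaw":0,"claw":-1},{"slide":[0,1.5,0],"yaw":0,"claw":-1},{"slide":[0,2,0],"yaw":0,"claw":-1},{"slide":[0,2.5,0],"yaw":0,"claw":-1},{"slide":[0,3,0],"yaw":0,"claw":-1},{"slide":[0,3,0],"yaw":0,"claw":-1},{"slide":[0,3,0],"yaw":0,"claw":-1}]' >/dev/null
python3 s.py
```

```text
t 20.5 p [0.5482 0.2245 0.0423] rpy [-3.1410e+00  1.0000e-03  1.5804e+00] F [-3.8 -4.9  6.8] M [-0.69  0.7  -0.06] op 0.106
```

```bash
python3 -m crank '[{"slide":[0,0.5,0],"yaw":0,"claw":-1},{"slide":[0,1,0],"yaw":0,"claw":-1},{"slide":[0,1.5,0],"yaw":0,"claw":-1},{"slide":[0,2,0],"yaw":0,"claw":-1},{"slide":[0,2,0],"yaw":0,"claw":-1},{"slide":[0,2,0],"yaw":0,"claw":-1},{"slide":[0,2,0],"yaw":0,"claw":-1},{"slide":[0,2,0],"yaw":0,"claw":-1}]' >/dev/null
python3 s.py
```

```text
t 21.5 p [0.5503 0.2246 0.0423] rpy [-3.1410e+00  9.0000e-04  1.5805e+00] F [-3.2 -3.6  8.2] M [-0.69  0.72 -0.11] op 0.106
```

```bash
python3 -m crank '[{"slide":[0,0.5,0],"yaw":0,"claw":-1},{"slide":[0,1,0],"yaw":0,"claw":-1},{"slide":[0,1.5,0],"yaw":0,"claw":-1},{"slide":[0,2,0],"yaw":0,"claw":-1},{"slide":[0,2,0],"yaw":0,"claw":-1},{"slide":[0,2,0],"yaw":0,"claw":-1},{"slide":[0,2,0],"yaw":0,"claw":-1},{"slide":[0,2,0],"yaw":0,"claw":-1}]' >/dev/null
python3 s.py
```

```text
t 22.5 p [0.5523 0.2245 0.0422] rpy [-3.1410e+00  1.0000e-03  1.5805e+00] F [-3.5 -4.4  8.6] M [-0.77  0.7  -0.09] op 0.109
```

```bash
python3 -m crank '[{"slide":[0,0.5,0],"yaw":0,"claw":-1},{"slide":[0,1,0],"yaw":0,"claw":-1},{"slide":[0,1.5,0],"yaw":0,"claw":-1},{"slide":[0,2,0],"yaw":0,"claw":-1},{"slide":[0,2,0],"yaw":0,"claw":-1},{"slide":[0,2,0],"yaw":0,"claw":-1},{"slide":[0,2,0],"yaw":0,"claw":-1},{"slide":[0,2,0],"yaw":0,"claw":-1}]' >/dev/null
python3 s.py
```

```text
t 23.5 p [0.5543 0.2246 0.0423] rpy [-3.1410e+00  1.0000e-03  1.5805e+00] F [-4.  -4.4  8. ] M [-0.68  0.76 -0.06] op 0.109
```

```bash
python3 -m crank '[{"slide":[0,0.5,0],"yaw":0,"claw":-1},{"slide":[0,1,0],"yaw":0,"claw":-1},{"slide":[0,1.5,0],"yaw":0,"claw":-1},{"slide":[0,2,0],"yaw":0,"claw":-1},{"slide":[0,2,0],"yaw":0,"claw":-1},{"slide":[0,2,0],"yaw":0,"claw":-1},{"slide":[0,2,0],"yaw":0,"claw":-1},{"slide":[0,2,0],"yaw":0,"claw":-1}]' >/dev/null
python3 s.py
```

```text
t 24.5 p [0.5566 0.2251 0.0422] rpy [-3.1415e+00  1.0000e-04  1.5807e+00] F [-2.3 -0.8  6.9] M [-0.08  0.44 -0.02] op 0.108
```

```bash
python3 - <<'E'
from h import *
b=ctrl.grab_frame('side');a=ctrl.grab_frame('top')
A=cv2.resize(a[120:255,195:275],None,fx=4,fy=4,interpolation=cv2.INTER_CUBIC);B=cv2.resize(b[130:210,310:400],None,fx=5,fy=5,interpolation=cv2.INTER_CUBIC)
o=np.zeros((540,800,3),np.uint8);o[:,:320]=A;o[:400,330:780]=B;save('ride',o)
E
```

```text
(no output)
```

View pics/ride.png

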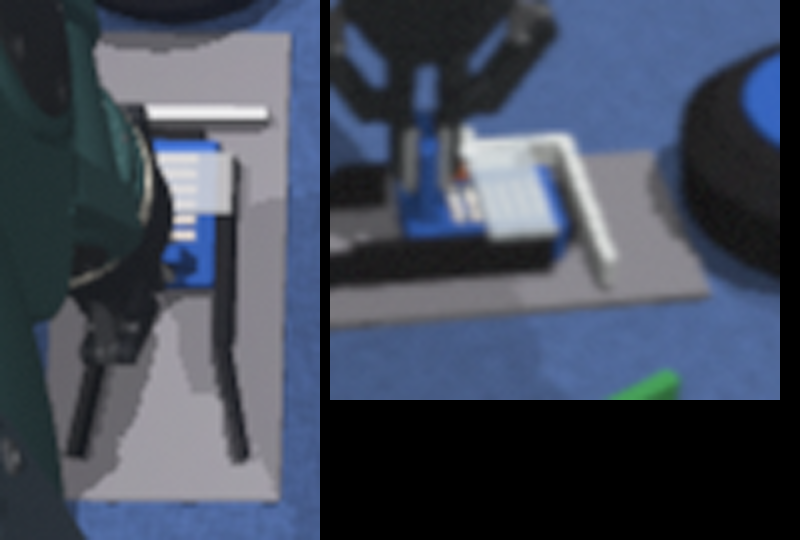

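Click felt: between TCP x = 0.554 and 0.556 the pawl's side load dropped from −4.4 to −0.8 N and its moment from −0.7 to −0.1 N m. The picture shows the nose past the bridge (row 140) and short of the end stop. Now the light tug, in small steps.

```bash
python3 -m crank '[{"slide":[0,-0.2,-0.2],"yaw":0,"claw":-1},{"slide":[0,-0.4,-0.2],"yaw":0,"claw":-1},{"slide":[0,-0.6,-0.2],"yaw":0,"claw":-1},{"slide":[0,-0.8,-0.2],"yaw":0,"claw":-1},{"slide":[0,-1,-0.2],"yaw":0,"claw":-1},{"slide":[0,-1,-0.2],"yaw":0,"claw":-1},{"slide":[0,-1,-0.2],"yaw":0,"claw":-1},{"slide":[0,-1,-0.2],"yaw":0,"claw":-1}]' >/dev/null
python3 s.py
```

```text
t 25.6 p [0.5554 0.2251 0.0423] rpy [-3.1413  0.      1.5808] F [-0.8  0.1 -1. ] M [ 0.02 -0.    0.04] op 0.105
```

```bash
python3 -m crank '[{"slide":[0,-0.1,0],"yaw":0,"claw":-1},{"slide":[0,-0.2,0],"yaw":0,"claw":-1},{"slide":[0,-0.3,0],"yaw":0,"claw":-1},{"slide":[0,-0.4,0],"yaw":0,"claw":-1},{"slide":[0,-0.4,0],"yaw":0,"claw":-1},{"slide":[0,-0.4,0],"yaw":0,"claw":-1},{"slide":[0,-0.4,0],"yaw":0,"claw":-1},{"slide":[0,-0.4,0],"yaw":0,"claw":-1}]' >/dev/null
python3 s.py
```

```text
t 26.6 p [0.5552 0.2251 0.0424] rpy [ 3.1413e+00 -1.0000e-04  1.5808e+00] F [ 0.7 -0.3 -1.7] M [ 0.04 -0.46 -0.05] op 0.106
```

```bash
python3 -m crank '[{"slide":[0,-0.1,0],"yaw":0,"claw":-1},{"slide":[0,-0.2,0],"yaw":0,"claw":-1},{"slide":[0,-0.3,0],"yaw":0,"claw":-1},{"slide":[0,-0.3,0],"yaw":0,"claw":-1},{"slide":[0,-0.3,0],"yaw":0,"claw":-1},{"slide":[0,-0.3,0],"yaw":0,"claw":-1},{"slide":[0,-0.3,0],"yaw":0,"claw":-1},{"slide":[0,-0.3,0],"yaw":0,"claw":-1}]' >/dev/null
python3 s.py
```

```text
t 27.6 p [0.555  0.2251 0.0424] rpy [ 3.1412e+00 -1.0000e-04  1.5808e+00] F [ 4.3  0.6 -2.1] M [ 0.1  -1.13 -0.09] op 0.107
```

```bash
python3 -m crank '[{"slide":[0,-0.1,0],"yaw":0,"claw":-1},{"slide":[0,-0.2,0],"yaw":0,"claw":-1},{"slide":[0,-0.3,0],"yaw":0,"claw":-1},{"slide":[0,-0.3,0],"yaw":0,"claw":-1},{"slide":[0,-0.3,0],"yaw":0,"claw":-1},{"slide":[0,-0.3,0],"yaw":0,"claw":-1},{"slide":[0,-0.3,0],"yaw":0,"claw":-1},{"slide":[0,-0.3,0],"yaw":0,"claw":-1}]' >/dev/null
python3 s.py
```

```text
t 28.6 p [0.5549 0.2251 0.0425] rpy [ 3.1408e+00 -1.0000e-04  1.5807e+00] F [ 6.8  0.5 -3.1] M [ 0.13 -1.31 -0.17] op 0.107
```

```bash
python3 -m crank '[{"slide":[0,-0.1,0],"yaw":0,"claw":-1},{"slide":[0,-0.2,0],"yaw":0,"claw":-1},{"slide":[0,-0.3,0],"yaw":0,"claw":-1},{"slide":[0,-0.3,0],"yaw":0,"claw":-1},{"slide":[0,-0.3,0],"yaw":0,"claw":-1},{"slide":[0,-0.3,0],"yaw":0,"claw":-1},{"slide":[0,-0.3,0],"yaw":0,"claw":-1},{"slide":[0,-0.3,0],"yaw":0,"claw":-1}]' >/dev/null
python3 s.py
python3 -m crank '[{"slide":[0,0.3,0],"yaw":0,"claw":-1},{"slide":[0,0.6,0],"yaw":0,"claw":-1},{"slide":[0,0.9,0],"yaw":0,"claw":-1},{"slide":[0,1.1,0],"yaw":0,"claw":-1},{"slide":[0,1.1,0],"yaw":0,"claw":-1},{"slide":[0,1.1,0],"yaw":0,"claw":-1},{"slide":[0,1.1,0],"yaw":0,"claw":-1},{"slide":[0,1.1,0],"yaw":0,"claw":-1}]' >/dev/null
python3 s.py
```

```text
t 29.6 p [0.5549 0.2252 0.0426] rpy [ 3.1403e+00 -1.0000e-04  1.5806e+00] F [ 7.4  1.1 -3.3] M [ 0.06 -1.48 -0.16] op 0.111
t 30.6 p [0.5551 0.2251 0.0423] rpy [-3.1413  0.      1.5808] F [ 2.  -0.1 -0.8] M [-0.03 -0.5  -0.09] op 0.103
```

```bash
python3 -m crank '[{"slide":[0,0.1,0],"yaw":0,"claw":-0.8},{"slide":[0,0.1,0],"yaw":0,"claw":-0.7},{"slide":[0,0.1,0],"yaw":0,"claw":-0.6},{"slide":[0,0.1,0],"yaw":0,"claw":-0.5},{"slide":[0,0.1,0],"yaw":0,"claw":-0.4},{"slide":[0,0.1,0],"yaw":0,"claw":-0.4},{"slide":[0,0.1,0],"yaw":0,"claw":-0.4},{"slide":[0,0.1,0],"yaw":0,"claw":-0.4}]' >/dev/null
python3 s.py
python3 -m crank '[{"slide":[0,0,-8],"yaw":0,"claw":-0.4},{"slide":[0,0,-20],"yaw":0,"claw":-0.4},{"slide":[0,0,-40],"yaw":0,"claw":-0.4},{"slide":[0,0,-60],"yaw":0,"claw":-0.4},{"slide":[0,0,-90],"yaw":0,"claw":-0.4},{"slide":[0,-20,-120],"yaw":0,"claw":-0.4},{"slide":[0,-50,-130],"yaw":0,"claw":-0.4},{"slide":[0,-80,-130],"yaw":0,"claw":-0.4}]' >/dev/null
python3 -m crank '[{"slide":[50,-20,0],"yaw":0,"claw":-0.4},{"slide":[-50,-40,0],"yaw":0,"claw":-0.4},{"slide":[-100,-60,0],"yaw":0,"claw":-0.4},{"slide":[-150,-60,0],"yaw":0,"claw":-0.4},{"slide":[-200,-60,0],"yaw":0,"claw":-0.4},{"slide":[-250,-60,0],"yaw":0,"claw":-0.4},{"slide":[-250,-60,0],"yaw":0,"claw":-0.4},{"slide":[-250,-60,0],"yaw":0,"claw":-0.4}]' >/dev/null
python3 s.py
python3 - <<'E'
from h import *
b=ctrl.grab_frame('side');a=ctrl.grab_frame('top');save('fin_t',a);save('fin_s',b)
A=cv2.resize(a[120:255,195:275],None,fx=4,fy=4,interpolation=cv2.INTER_CUBIC);B=cv2.resize(b,(480,300))
o=np.zeros((540,800,3),np.uint8);o[:,:320]=A;o[:300,320:]=B;o[300:540,320:704]=cv2.resize(a,(384,240));save('fin',o)
E
```

```text
t 31.6 p [0.5554 0.2251 0.0424] rpy [ 3.1415 -0.      1.5808] F [-0.1  0.8 -0.8] M [ 0.02 -0.02 -0.01] op 0.3
t 33.6 p [ 0.4179 -0.0261  0.1729] rpy [ 3.1411e+00 -1.0000e-04  1.5801e+00] F [-0.1  0.5  0.5] M [-0.    0.04 -0.  ] op 0.298
```

View pics/fin.png

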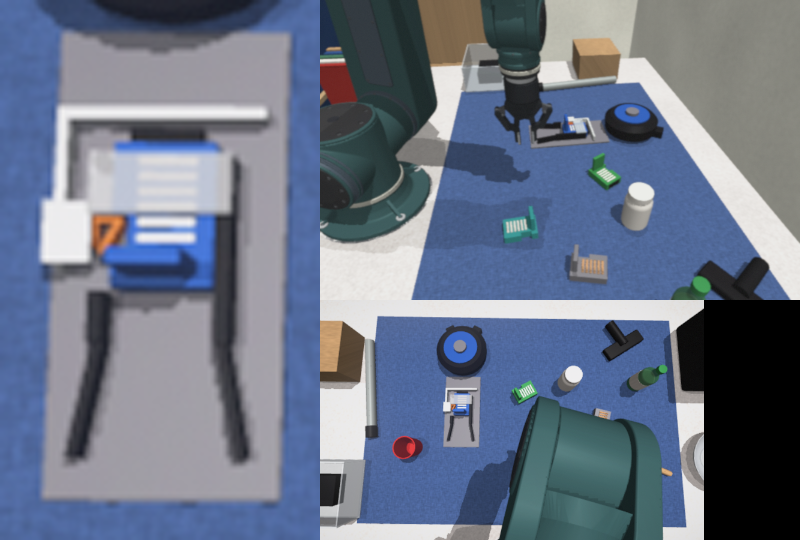

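The cassette is seated. The orange pawl, at crop (108,232), is fully out in the notch. The nose is just short of the buffer and all the bystanders are unmoved. The arm is clear, so I'm handing in.

```bash
python3 -c "
from workcell import ctrl
print(ctrl.close_job())"
```

```text
the job is handed in; nothing more can be done
None
```

The blue cassette is in the dock with the pawl clicked into its notch, and I handed the job in at about 34 s of the 67 s allowed. No verdict was reported.

- **Insertion:** I took the cassette by its rib, set it nose first in the flared mouth and slid it in. The click came with the nose about 170 mm in. The pawl's side load fell from about 4.4 N to 0.8 N there, and the readings while sliding showed at most about 6 N of push.
- **Tug:** I pulled back to about 7.4 N and the cassette stayed put, moving no more than 0.1 mm at the end of the pull. I then relaxed the pull and let go.
- **Last picture:** the pawl is fully out in the notch and the nose is under the bridge, just short of the buffer. The jar, cup and used cassette look unmoved (checked by eye), and the gripper was clear of everything with no contact force.
- **Disagreements:**
  - The two cameras placed the cassette about 4 mm apart in x. Closing the fingers on the rib took that up.
  - Early in the slide I pressed the cassette onto the dock floor with about 23 N. That load was vertical, not on the pawl or buffer, and I backed it off straight away.
- **Not measured:** forces were read only at the end of each move, so brief peaks in between were not seen.

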